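# Close the blank clamp and feel its gap

## Task

Knock the red pin of the green clamp fixture fully home with the orange mallet (not with the fingers) and put the mallet back down on the bench. Then take the feeler blade from its blue holder by the yellow handle and slide it straight down between the two plates of the clamp until it drags snugly on both, without forcing it or running it to the bottom. Finish while still holding the blade there, at that depth, and leave the other things on the bench alone.

Things in the scene. Friction and masses are not known exactly. Their poses are not given: they have to be found in the camera images.
- fixture: Green cast clamp fixture, bolted down. Base 110 (x) by 250 (y) by 25 mm high, spanning y -155 to +95 mm; origin on the bench under the gap. On it a head floats up to 5 mm either way along y (light centring spring, 0.2 N/mm), so it aligns itself to the blade. The head carries two plates facing each other across y, and at y = -95 mm the pin post, 44 x 36 mm, top at z = 70 mm.
- pin: Red-capped steel pin in the pin post, axis vertical at x = 0, y = -95 mm of the fixture; origin at the underside of its cap (24 mm diameter, 10 mm thick). It starts up, cap underside 94 mm above the bench; fully home it has moved down 24 mm and the cap sits on the post. It takes 12 to 15 N to move, and stays where it is driven. Driving it wedges the brass plate 7 mm towards the aluminium plate.
- pin_top (a point): Centre of the top of the red cap, the point to strike: 104 mm above the bench when up, 80 mm when home.
- former: Aluminium plate on the +y side of the gap, 50 mm (x) by 14 mm, from z = 50 to 115 mm above the bench, face upright. Set 0 to 1.5 mm back by hand, differently each time (unknown). Body origin coincides with the fixture's when the head is centred.
- jaw: Brass plate on the -y side, 50 mm wide, 12 mm thick, same height; its face leans, so the gap narrows downwards 1 mm per 10 mm. Springs press it to the gap: 2 N preload, 5 N/mm, so past first touch the squeeze grows 0.5 N per mm of depth; the upward drag on the blade is roughly 1 to 2.5 times the squeeze. Origin is in the fixture's axes and shifts along y with the plate.
- gap_mouth (a point): Middle of the gap (pin home) at the plate tops, 115 mm above the bench, on the floating head; x along the plates, y across the gap to the aluminium plate. Pin home, the gap is 7 to 8.5 mm here and 0.5 to 2 mm at the plate feet 65 mm lower: the 4 mm blade first touches both plates 30 to 45 mm down. Lips flared outwards rise 9 mm above the plate tops.
- mallet: Orange-headed mallet, 0.35 kg nominal, standing on its striking face: head a 44 mm diameter, 65 mm tall upright cylinder, origin at the centre of its underside; wooden handle 18 mm wide, 20 mm high, level along the mallet's -x from 18 to 140 mm, its mid-height 35 mm above the face. Pinch the handle from above across y, near the head (50 mm from the head axis).
- holder: Blue block 70 x 60 x 50 mm high, fixed; origin at its underside centre. A slot in the middle of its top, 26 mm (x) by 6 mm (y), 45 mm deep, holds the blade upright.
- blade: Feeler blade standing upright in the holder: steel blade 24 mm wide (x), 4 mm thick (y), 80 mm long below the yellow handle, which is 26 mm (x) by 16 mm (y) by 45 mm, from 80 to 125 mm above the tip. Origin at the centre of the lower tip, z up towards the handle; tip 5 mm above the bench at the start. About 80 g. Pinch the handle from above across y, about 105 mm above the tip.
- dish: Spun aluminium plate, 140 mm diameter, 25 mm high, leave alone; origin under its centre.
- small_dish: Spun aluminium plate, 110 mm diameter, 25 mm high, leave alone; origin under its centre.
- spray: White spray bottle, 66 mm diameter, red trigger head, 180 mm tall, leave alone; origin under its centre.
- carton: Yellow carton 65 x 150 x 45 mm, leave alone; origin under its centre.
- wax_bar: Brown wrapped wax bar 60 x 90 x 35 mm, leave alone; origin under its centre.
- wrench: Steel wrench 200 mm long lying flat, leave alone.
Not all that is in view belongs to the job. Leave any purple, turquoise or white look-alike of the blade alone.

How it is judged (in metres and radians):
On the way, in this order (a step that is already met when the one before it is completed fails the run):
1. the red pin is fully home, driven with the mallet (z of pin_top in the frame of fixture below 0.083 m and contact force between the fingers and mallet above 3 N and horizontal distance between mallet and pin_top below 0.035 m), for 0.1 s.
2. the mallet is back on the bench and let go (height (world z) of mallet below 0.035 m and linear speed of mallet below 0.03 m/s and contact force between the fingers and mallet below 0.1 N), for 0.2 s.
3. the held blade drags snugly between both plates (contact force between blade and jaw between 1.2 and 12 N and contact force between blade and former above 0.8 N and z of blade in the frame of gap_mouth between -0.0625 and -0.02 m and x of blade in the frame of gap_mouth between -0.013 and 0.013 m and angle between blade's own z axis and vertical below 0.2 rad and contact force between the fingers and blade above 3 N and linear speed of blade below 0.01 m/s), for 0.2 s.
At the end, for the whole second after the job is handed in: Pin home within 3 mm; mallet on the bench, still, not held; blade gripped, still, upright within 0.2 rad, within 13 mm of the plates' middle, its tip 20 to 62 mm down the gap (not at the bottom), pressed by the brass plate with 1.2 to 12 N and by the aluminium one with over 0.8 N (all of step 2 and all of step 3 and z of pin_top in the frame of fixture below 0.083 m); the arm keeps its last pose, push and grip.
It fails at once if the fingers push the pin (contact force between the fingers and pin above 1 N).
It fails at once if a bystander is disturbed (moved over 50 mm) (distance of any of dish, small_dish, spray, carton, wax_bar, wrench from where it was at the start of the episode above 0.05 m).
It also fails if it takes over 58 s, if anything falls off the work surface, if the arm or the gripper's body presses on something with over 40 N, if the wrist force passes 120 N, or if a joint passes its speed limit or range.

## Robot

A 6-joint arm with a two-finger parallel gripper is mounted at the origin on the work surface. World frame = base frame: x ahead of the robot, y to its left, z up, the work surface at z = 0. Lengths are in mm, angles in degrees, forces in N, time in s.
With the tool pointing down it reaches from about 275 to 850 mm from the base axis. Payload 19 kg.
Tool frame: the origin (TCP) lies at the very end of the fingers, on their centre line; the grasp point (between the pads) lies behind it (grasp_offset is the z of the grasp point in the tool frame, in mm); z points along the fingers, y is the direction in which the jaws open and shut (so a half turn about z gives the same grasp; the last joint's range is limited). The gripper opens to 85 mm and grips with 20 to 120 N. Pads are 22 mm wide; open, the fingers measure 114 mm over their backs; the gripper's body (76 mm by 85 mm) begins 54 mm behind the grasp point. The pads swing forward as they close: fully open they stand 13 mm farther back than shut.
Start: joints at [-81.417, 8.623, 82.357, -0, 89.026, -7.678], TCP at [160.977, -551.972, 198.667] pointing down, gripper open.
Joint ranges: [-160.23, 160.23], [-39.13, 120.54], [6.94, 153.29], [-79.49, 259.48], [9.18, 160.14], [-161.06, 161.06]. Speed limits (degrees/s): [108.29, 108.29, 127.2, 172.46, 172.46, 172.46].

## Interface

Orientations are given as [roll, pitch, yaw] about the fixed x, y, z axes, in that order (R = Rz(yaw) Ry(pitch) Rx(roll)).
In Python, from station import read_state, get_image, close_job, grasp_offset gives the robot as it stands.
- The arm moves only by the tool drive_tool, never from a script. Its argument "commands" is a list of rows, each a list of 3 entries, a list of its own where there are three numbers: the shift along the world's x, y, z in m, then the turn about the world's z in degrees, then the closure, from -1 (fully open) to 1 (shut). In form: [[[dx, dy, dz], spin, hand], ...]. A call has 1 to 8 rows; each row shifts and turns the commanded pose from where the row before left it; what a row does not reach is not made up. A row lasts 1/10 s, in which the tool goes at most 50 mm and 8.59 degrees, less where a joint would pass 70% of its speed; a pose out of reach is approached as far as the arm can. A call with a gripper value outside its range is refused whole. The fingers move at their own pace and stop on an object; "force" is the grip in N (left out, the last holds). Time passes only in rows, so rows that do not move let the fingers close. It gives the time, the measured TCP pose, the force and the opening at its end, in the units of the state.
- read_state(): the state, without advancing time (a new reading comes with each control period).
- get_image(name): name is "scene" or "side" or "wrist"; returns a dict with "pixels" (480x640x3 uint8, red, green, blue), "mtx" (3x3 intrinsics, pixels), "world_from_camera" (4x4, takes a point from camera to world coordinates). Camera axes: x right, y down, z forward; pixel columns grow to the right and rows downward; lengths in mm; the calibration is good to about 2 mm. The wrist camera is an equidistant fisheye: a pixel r from the principal point sees the ray r / f radians off the axis. A picture is of the moment at which its call begins. There is no depth.
- close_job(): hands the job in, once; it reports no verdict.
The state is a dict: "time": time; "joint_pos": joint angles; "qvel": joint speeds; "joint_torque": joint torques, N m; "tool_pos": TCP position; "orientation": TCP orientation; "contact_force": force on the tool from outside, world axes, zero at the start; "wrist_torque": the same for the moment, N m; "grip_width": opening from 0.0 (shut) to 1.0 (fully open).
Only numpy, scipy, OpenCV 4.12 (cv2) and the standard library are available. Lean on these libraries where they do the work, as an engineer would, in place of code of your own. Each camera call takes 0.05 s, during which the arm holds its last target. There are 200 camera calls.

## Working session

There is one attempt and no reset: what is moved stays moved. The work goes in short steps, Python scripts to look and compute and a tool call to move; the robot and the scene stay as the last step left them, time stands still between calls to the robot, and variables do not carry over. Pictures are saved under pics/ and viewed, about 8 in all and at most 12, crops included, and the job is handed in when it is done.

Besides the shell and the picture viewer there is one more tool, called after "Emit:" by a JSON object that holds its "op" and its "data", one argument or row to a line. drive_tool: Moves the arm, as the interface text tells. Its arguments: {"type":"object","properties":{"commands":{"type":"array"},"force":{"type":"number"}},"required":["commands"]}

```bash
mkdir -p pics
python3 - <<'E'
from station import *
import cv2, numpy as np
print(read_state(), grasp_offset() if callable(grasp_offset) else grasp_offset)
for n in ["scene","side","wrist"]:
    g=get_image(n); cv2.imwrite(f"pics/{n}0.png",g["pixels"][:,:,::-1]); np.savez(f"pics/{n}0.npz",**g)
    print(n,g["mtx"].round(1).tolist(),g["world_from_camera"].round(3).tolist())
E
```

```text
{'time': 0.0, 'joint_pos': array([-8.14172539e+01,  8.65034364e+00,  8.23918639e+01, -6.14286132e-04,
        8.90258028e+01, -7.67892115e+00]), 'qvel': array([-0.05595596,  0.00985678, -0.02061147, -0.03400598, -0.04747137,
        0.02435179]), 'joint_torque': array([-1.66370039e-03, -7.13048172e+01, -5.70879757e+01, -5.43350652e-04,
        8.95958481e-03, -1.70359726e-05]), 'tool_pos': array([ 160.93733176, -551.73005221,  198.09143683]), 'orientation': array([-1.79932517e+02, -8.47897593e-03,  1.62616730e+01]), 'contact_force': array([-0.88119643, -0.09478908,  0.66946689]), 'wrist_torque': array([-0.01844278,  0.02846323, -0.02558967]), 'grip_width': 1.0029302544580305} -18.700000000000003
scene [[567.7, 0.0, 322.0], [0.0, 567.7, 236.3], [0.0, 0.0, 1.0]] [[0.879, 0.28, -0.385, 1225.556], [0.476, -0.487, 0.732, -1121.314], [0.018, -0.827, -0.562, 994.819], [0.0, 0.0, 0.0, 1.0]]
side [[484.2, 0.0, 312.6], [0.0, 484.2, 237.6], [0.0, 0.0, 1.0]] [[-0.951, -0.226, 0.212, 329.01], [-0.309, 0.729, -0.611, 780.416], [-0.016, -0.646, -0.763, 1057.87], [0.0, 0.0, 0.0, 1.0]]
wrist [[371.6, 0.0, 318.4], [0.0, 371.6, 241.6], [0.0, 0.0, 1.0]] [[0.281, -0.917, -0.282, 233.583], [-0.96, -0.268, -0.082, -530.835], [-0.001, 0.294, -0.956, 373.781], [0.0, 0.0, 0.0, 1.0]]
```

View pics/scene0.png

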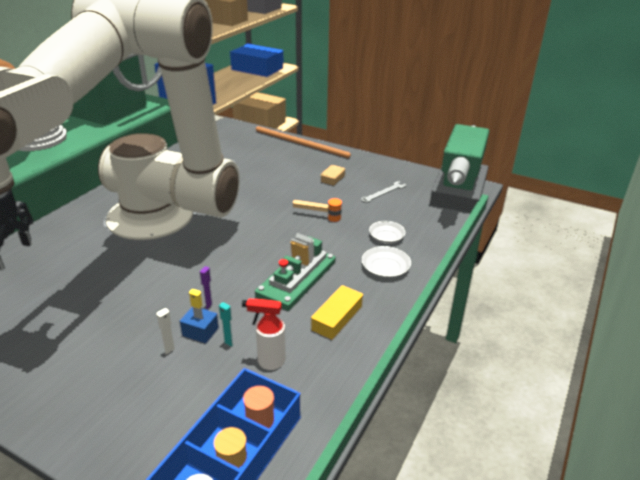

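View pics/side0.png

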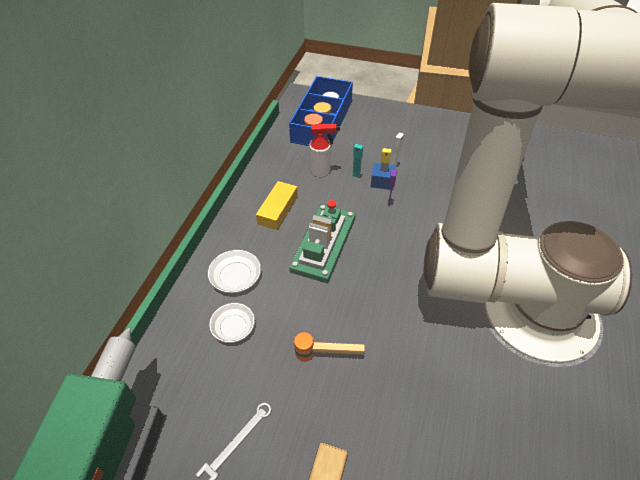

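Scene view: the fixture is at about (297,275), the holder (199,322), the mallet (333,208). Side view: the fixture is at about (324,240), the holder (383,176), the mallet (304,344). I'll enlarge crops to read points accurately.

```bash
cat > h.py <<'E'
import cv2, numpy as np
def crop(f,x,y,w,h,s,lab=True):
    im=cv2.imread(f)[y:y+h,x:x+w]; im=cv2.resize(im,None,fx=s,fy=s,interpolation=cv2.INTER_CUBIC)
    for u in range((x+9)//10*10,x+w,10):
        cv2.line(im,((u-x)*s,0),((u-x)*s,6),(255,255,255),1); cv2.putText(im,str(u),((u-x)*s,16),0,.35,(255,255,255),1)
    for v in range((y+9)//10*10,y+h,10):
        cv2.line(im,(0,(v-y)*s),(6,(v-y)*s),(255,255,255),1); cv2.putText(im,str(v),(7,(v-y)*s+4),0,.35,(255,255,255),1)
    return im
def ray(g,p):
    T=g["world_from_camera"]; K=g["mtx"]; d=T[:3,:3]@np.linalg.solve(K,[p[0],p[1],1.]); return T[:3,3],d
def onz(g,p,z):
    c,d=ray(g,p); return c+d*(z-c[2])/d[2]
def proj(g,P):
    T=g["world_from_camera"]; q=g["mtx"]@(T[:3,:3].T@(np.atleast_2d(P)-T[:3,3]).T); return (q[:2]/q[2]).T
def tri(ga,pa,gb,pb):
    A=[];b=[]
    for g,p in((ga,pa),(gb,pb)):
        c,d=ray(g,p); d=d/np.linalg.norm(d); M=np.eye(3)-np.outer(d,d); A.append(M); b.append(M@c)
    x=np.linalg.lstsq(np.vstack(A),np.hstack(b),rcond=None)[0]
    return x
E
python3 - <<'E'
from h import *
S='pics/scene0.png';D='pics/side0.png'
cv2.imwrite('pics/c1.png',np.hstack([crop(S,250,230,90,80,4),np.zeros((320,10,3),np.uint8),crop(D,285,195,75,80,5)[:320] if 0 else cv2.resize(crop(D,280,195,90,90,4),(360,360))[:320]]))
a=crop(S,150,260,90,100,4); b=crop(D,345,125,65,70,4); c=crop(S,285,190,65,35,6); d=crop(D,285,325,85,35,4)
out=np.zeros((600,800,3),np.uint8); out[:400,:360]=a; out[:280,370:630]=b; out[285:285+140,370:710]=d; out[430:600,370:760]=c[20:190]
cv2.imwrite('pics/c2.png',out)
E
```

```text
(no output)
```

View pics/c1.png

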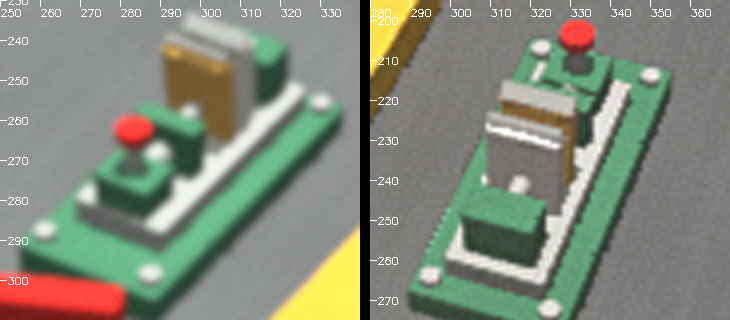

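View pics/c2.png

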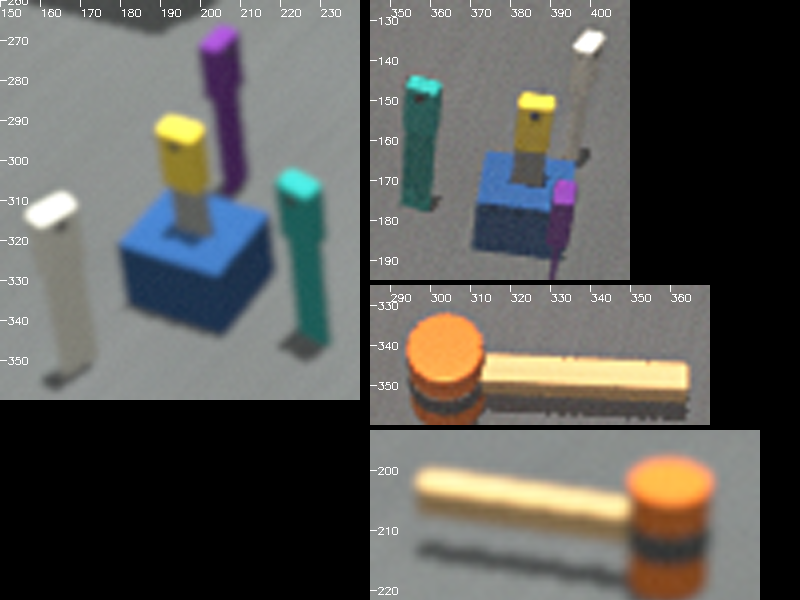

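```bash
cat > m.py <<'E'
from h import *
s=dict(np.load('pics/scene0.npz'));d=dict(np.load('pics/side0.npz'))
o=np.array([-.4,-.4])
def both(n,ps,pd,z):
    ps=np.array(ps)+o;pd=np.array(pd)+o
    print(n,'scene',onz(s,ps,z).round(1),'side',onz(d,pd,z).round(1),'tri',tri(s,ps,d,pd).round(1))
both('pin',(283.25,262),(331.75,203),104)
both('handletop',(195,292.25),(386.75,150.25),130)
both('mallet head',(335,202),(303.75,340.75),65)
both('mallet end',(292.8,201.3),(364.5,347.5),45)
for n,p in dict(TL=(261.2,287.5),B=(287.5,298.5),R=(330,255.5)).items(): print('bolt s',n,onz(s,np.array(p)+o,28).round(1))
for n,p in dict(a=(322.5,207),b=(350,213.75),c=(295,263.75),e=(325,272)).items(): print('bolt d',n,onz(d,np.array(p)+o,28).round(1))
for n,p in dict(l=(180.25,320.75),f=(204.75,329),r=(217.75,313.25)).items(): print('hold s',n,onz(s,np.array(p)+o,50).round(1))
for n,p in dict(fl=(371.25,174.5),bl=(374.2,163),br=(396.75,164.25)).items(): print('hold d',n,onz(d,np.array(p)+o,50).round(1))
# spray, carton, look-alikes
both('spray base?',(271,365),(320,175),0)
E
python3 m.py
```

```text
pin scene [ 581.5 -114.9  104. ] side [ 583.4 -118.7  104. ] tri [ 582.8 -117.   105.8]
handletop scene [ 482.7 -348.8  130. ] side [ 483.3 -350.7  130. ] tri [ 483.3 -349.5  130.9]
mallet head scene [528.1 285.   65. ] side [529.6 283.4  65. ] tri [529.1 283.7  66. ]
mallet end scene [391.3 249.8  45. ] side [395.  247.6  45. ] tri [393.9 247.8  46.5]
bolt s TL [ 535.3 -155.1   28. ]
bolt s B [ 619.8 -158.9   28. ]
bolt s R [627.2  64.8  28. ]
bolt d a [ 625.  -166.6   28. ]
bolt d b [ 540.5 -164.1   28. ]
bolt d c [632.7  55.5  28. ]
bolt d e [548.3  57.7  28. ]
hold s l [ 451.5 -379.3   50. ]
hold s f [ 520.7 -373.    50. ]
hold s r [ 513.6 -313.1   50. ]
hold d fl [ 517.  -321.9   50. ]
hold d bl [ 520.7 -376.3   50. ]
hold d br [ 452.2 -391.    50. ]
spray base? scene [ 692.8 -353.6    0. ] side [ 683.1 -326.2    0. ] tri [ 686.6 -342.1  -14.3]
```

Emit:
{"op": "drive_tool", "data": {
  "commands": [
    [[0.012,0.034,0],0,-1],
    [[0.013,0.034,0],0,-1],
    [[0.013,0.034,0],0,-1],
    [[0.013,0.034,0],0,-1],
    [[0.013,0.034,0],0,-1],
    [[0.013,0.034,0],0,-1],
    [[0.013,0.034,0],0,-1],
    [[0.013,0.034,0],0,-1]
  ]
}}

```text
time: 0.95
tool_pos: [264.1, -278.5, 198.5]
orientation: [-180.0, -0.0, 16.2]
contact_force: [1.9, -0.9, 1.1]
grip_width: 1.001
```

Emit:
{"op": "drive_tool", "data": {
  "commands": [
    [[0.013,0.034,0],0,-1],
    [[0.013,0.034,0],0,-1],
    [[0.013,0.034,0],0,-1],
    [[0.013,0.034,0],0,-1],
    [[0.013,0.034,0],0,-1],
    [[0.013,0.034,0],0,-1],
    [[0.013,0.034,0],0,-1],
    [[0.013,0.034,0],0,-1]
  ]
}}

```text
time: 1.75
tool_pos: [368.1, -6.4, 198.7]
orientation: [180.0, -0.0, 16.3]
contact_force: [0.6, -1.5, -0.5]
grip_width: 0.997
```

Emit:
{"op": "drive_tool", "data": {
  "commands": [
    [[0.013,0.034,0],0,-1],
    [[0.013,0.034,0],0,-1],
    [[0.013,0.034,0],0,-1],
    [[0.013,0.034,0],0,-1],
    [[0.013,0.034,0],0,-1],
    [[0.013,0.034,0],0,-1],
    [[0.013,0.034,0],0,-1],
    [[0,0,0],0,-1]
  ]
}}

```text
time: 2.55
tool_pos: [459.4, 233.0, 197.8]
orientation: [-180.0, 0.1, 16.4]
contact_force: [-0.6, -0.1, -0.2]
grip_width: 1.0
```

Emit:
{"op": "drive_tool", "data": {
  "commands": [
    [[0.0125,0.0195,-0.03],-1.5,-1],
    [[0.0125,0.0195,-0.03],0,-1],
    [[0,0,-0.04],0,-1],
    [[0,0,-0.04],0,-1],
    [[0,0,-0.03],0,-1],
    [[0,0,-0.012],0,-1],
    [[0,0,0],0,-1]
  ]
}}

```text
time: 3.25
tool_pos: [483.3, 268.5, 15.7]
orientation: [180.0, 0.1, 14.7]
contact_force: [-0.5, -0.1, 0.4]
grip_width: 1.002
```

Emit:
{"op": "drive_tool", "data": {
  "commands": [
    [[0,0,0],0,1],
    [[0,0,0],0,1],
    [[0,0,0],0,1],
    [[0,0,0],0,1],
    [[0,0,0],0,1],
    [[0,0,0],0,1],
    [[0,0,0],0,1],
    [[0,0,0],0,1]
  ],
  "force": 110
}}

```text
time: 4.05
tool_pos: [483.9, 269.0, 16.6]
orientation: [-180.0, 0.0, 14.8]
contact_force: [0.8, 0.0, -0.7]
grip_width: -0.002
```

Run:
```python
from station import *
from h import *
for n in ["wrist","side"]:
    g=get_image(n); cv2.imwrite(f"pics/{n}1.png",g["pixels"][:,:,::-1])
a=cv2.imread('pics/wrist1.png');b=crop('pics/side1.png',270,310,100,80,4)
a=cv2.resize(a,(427,320)); cv2.imwrite('pics/v1.png',np.hstack([a[:,:390],b]))
```

```text
(no output)
```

View pics/v1.png

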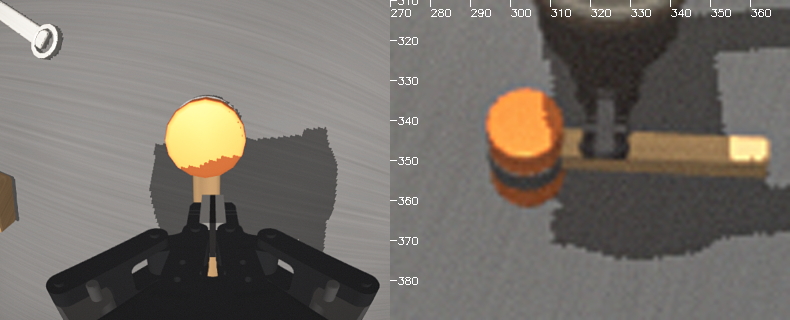

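The gripper reads fully shut, which an 18 mm handle shouldn't allow. I'll enlarge the wrist view before moving anything.

Run:
```python
from station import *
from h import *
print(read_state()['grip_width'],read_state()['contact_force'],read_state()['tool_pos'])
cv2.imwrite('pics/v2.png',crop('pics/wrist1.png',250,230,130,200,4)[:600] if 0 else crop('pics/wrist1.png',240,240,160,200,3))
```

```text
0.0008656636785828796 [-0.32322523  0.51629134  0.2490224 ] [483.96470692 269.02294124  16.6414598 ]
```

View pics/v2.png

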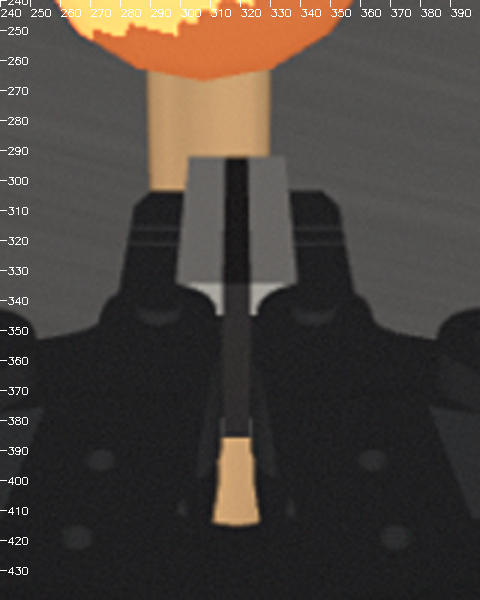

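Run:
```python
from station import *
from h import *
g=get_image("scene"); cv2.imwrite("pics/scene1.png",g["pixels"][:,:,::-1]); 
s=dict(np.load('pics/scene0.npz'));d=dict(np.load('pics/side0.npz'))
for z in (0,16.6,45,60): print(z,proj(d,[484,269,z]).round(1),proj(s,[484,269,z]).round(1))
gw=get_image("wrist"); T=gw["world_from_camera"];K=gw["mtx"]
for P in ([484,269,16.6],[484,269,45],[529,284,65],[512,279.5,45]):
    q=T[:3,:3].T@(np.array(P)-T[:3,3]); r=np.hypot(q[0],q[1]); th=np.arctan2(r,q[2]); print(P,(K[:2,2]+K[0,0]*th*q[:2]/r).round(1))
a=crop('pics/scene1.png',290,160,80,70,5);b=crop('pics/side1.png',285,310,75,70,5)
cv2.imwrite('pics/v3.png',np.hstack([a,b]))
```

```text
0 [[324.3 353.6]] [[319.8 217.4]]
16.6 [[324.3 350.3]] [[319.9 213.1]]
45 [[324.3 344.6]] [[320.1 205.6]]
60 [[324.3 341.4]] [[320.1 201.6]]
[484, 269, 16.6] [318.2 281.8]
[484, 269, 45] [318.2 307. ]
[529, 284, 65] [309.5 212. ]
[512, 279.5, 45] [310.9 242.9]
```

View pics/v3.png

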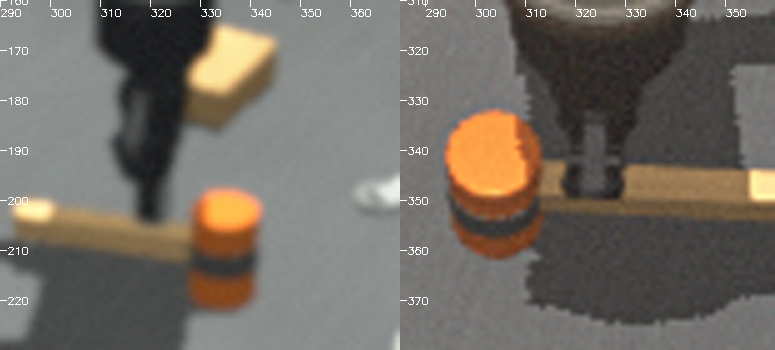

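The pictures suggest the finger tips sit exactly where the handle is, yet they read shut. A small lift will show from the weight whether the mallet is held.

Emit:
{"op": "drive_tool", "data": {
  "commands": [
    [[0,0,0.005],0,1],
    [[0,0,0.005],0,1],
    [[0,0,0.005],0,1],
    [[0,0,0],0,1],
    [[0,0,0],0,1],
    [[0,0,0],0,1]
  ]
}}

```text
time: 4.85
tool_pos: [483.9, 269.0, 31.5]
orientation: [-180.0, 0.0, 14.8]
contact_force: [0.6, -0.5, -0.2]
grip_width: 0.003
```

Run:
```python
from station import *
from h import *
r=read_state();print(r['grip_width'],r['contact_force'],r['wrist_torque'])
g=get_image("scene"); cv2.imwrite("pics/scene2.png",g["pixels"][:,:,::-1]); 
g=get_image("side"); cv2.imwrite("pics/side2.png",g["pixels"][:,:,::-1]); 
for n in('scene','side'):
    for q,w in(('0','2'),('1','2')):
        a,b=cv2.imread(f'pics/{n}{q}.png'),cv2.imread(f'pics/{n}{w}.png')
        # head position via orange mask
        print(n,[tuple(np.round(cv2.moments(((i[:,:,2]>150)&(i[:,:,1]<140)&(i[:,:,1]>50)&(i[:,:,0]<70)).astype(np.uint8)[(160 if n=='scene' else 320):(230 if n=='scene' else 370),280:360],True)[k]/max(1,cv2.moments(((i[:,:,2]>150)&(i[:,:,1]<140)&(i[:,:,1]>50)&(i[:,:,0]<70)).astype(np.uint8)[(160 if n=='scene' else 320):(230 if n=='scene' else 370),280:360],True)['m00']),1) for k in('m10','m01')) for i in(a,b)])
```

```text
0.0030630720811528696 [ 0.61814658 -0.4556132  -0.21289631] [0.00260921 0.03586507 0.03045498]
scene [(np.float64(54.4), np.float64(45.2)), (np.float64(53.5), np.float64(44.5))]
scene [(np.float64(53.5), np.float64(44.5)), (np.float64(53.5), np.float64(44.5))]
side [(np.float64(24.1), np.float64(26.6)), (np.float64(27.7), np.float64(21.5))]
side [(np.float64(27.8), np.float64(21.6)), (np.float64(27.7), np.float64(21.5))]
```

Run:
```python
from station import *
from h import *
g=get_image("wrist"); cv2.imwrite("pics/wrist2.png",g["pixels"][:,:,::-1])
d=dict(np.load('pics/side0.npz'));s=dict(np.load('pics/scene0.npz'))
print(proj(d,[484,269,31.5]),proj(s,[484,269,31.5]))
a=crop('pics/scene2.png',295,165,60,60,5);b=crop('pics/side2.png',290,315,60,60,5)
out=np.zeros((600,800,3),np.uint8);out[:300,:300]=a;out[300:,:300]=b
out[:600,310:790]=crop('pics/wrist2.png',240,230,160,200,3)
cv2.imwrite('pics/v4.png',out)
```

```text
[[324.30664367 347.32553317]] [[319.98905013 209.17947127]]
```

View pics/v4.png

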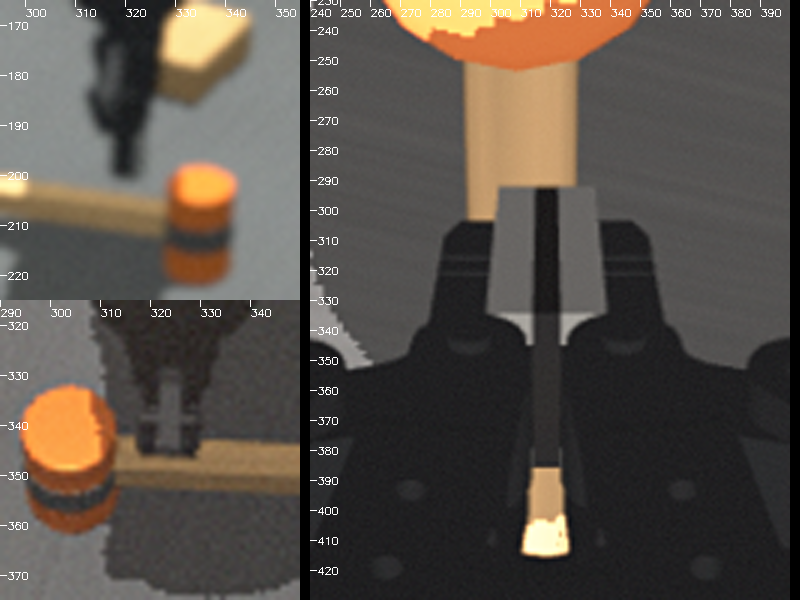

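The finger tips are visibly about 33 mm above the reported TCP (scene tip at (320,200), side at (323,346)). The fingers therefore closed above the handle, and the mallet hasn't moved. I'll open, then descend further in steps while watching the force.

Emit:
{"op": "drive_tool", "data": {
  "commands": [
    [[0,0,0.01],0,-1],
    [[0,0,0],0,-1],
    [[0,0,0],0,-1],
    [[0,0,0],0,-1],
    [[0,0,0],0,-1],
    [[0.001,0.002,-0.02],0,-1],
    [[0,0.001,-0.02],0,-1],
    [[0,0,0],0,-1]
  ]
}}

```text
time: 5.8
tool_pos: [483.5, 271.5, -0.7]
orientation: [180.0, 0.2, 14.8]
contact_force: [-0.5, 0.3, 0.4]
grip_width: 0.999
```

Emit:
{"op": "drive_tool", "data": {
  "commands": [
    [[0,0,-0.006],0,-1],
    [[0,0,-0.006],0,-1],
    [[0,0,-0.004],0,-1],
    [[0,0,0],0,-1]
  ]
}}

```text
time: 6.2
tool_pos: [484.9, 272.0, -14.6]
orientation: [-180.0, 0.0, 14.8]
contact_force: [0.5, -0.2, -0.7]
grip_width: 0.995
```

Emit:
{"op": "drive_tool", "data": {
  "commands": [
    [[0,0,0],0,1],
    [[0,0,0],0,1],
    [[0,0,0],0,1],
    [[0,0,0],0,1],
    [[0,0,0],0,1],
    [[0,0,0],0,1],
    [[0,0,0],0,1]
  ]
}}

```text
time: 6.9
tool_pos: [485.1, 272.1, -14.0]
orientation: [-180.0, -0.0, 14.8]
contact_force: [-1.6, 0.2, 5.5]
grip_width: 0.193
```

Held now (opening ≈ 16–18 mm). With the face on the bench, face z = tool z + 14. Lifting and carrying it to the pin.

Emit:
{"op": "drive_tool", "data": {
  "commands": [
    [[0,0,0.01],0,1],
    [[0,0,0.02],0,1],
    [[0,0,0.03],0,1],
    [[0,0,0.035],0,1],
    [[0,0,0.035],0,1],
    [[0,0,0.03],0,1],
    [[0,0,0],0,1],
    [[0,0,0],0,1]
  ]
}}

```text
time: 7.7
tool_pos: [484.9, 272.0, 145.8]
orientation: [-180.0, -0.0, 14.8]
contact_force: [0.3, 0.4, -4.8]
grip_width: 0.193
```

Emit:
{"op": "drive_tool", "data": {
  "commands": [
    [[0.003,-0.02,0],0,1],
    [[0.006,-0.04,0],0,1],
    [[0.006,-0.04,0],0,1],
    [[0.006,-0.04,0],0,1],
    [[0.006,-0.04,0],0,1],
    [[0.006,-0.04,0],0,1],
    [[0.006,-0.04,0],0,1],
    [[0.006,-0.04,0],0,1]
  ]
}}

```text
time: 8.5
tool_pos: [529.1, -29.5, 144.0]
orientation: [-179.9, 0.1, 14.8]
contact_force: [0.3, -0.1, -3.6]
grip_width: 0.19
```

Emit:
{"op": "drive_tool", "data": {
  "commands": [
    [[0.006,-0.04,0],0,1],
    [[0.006,-0.04,0],0,1],
    [[0.004,-0.02,0],0,1],
    [[0,0,0],0,1],
    [[0,0,0],0,1]
  ]
}}

```text
time: 9.0
tool_pos: [545.2, -127.8, 144.1]
orientation: [-179.9, 0.1, 14.7]
contact_force: [-0.9, 0.7, -3.5]
grip_width: 0.187
```

Run:
```python
from station import *
from h import *
r=read_state();print(r['time'],r['tool_pos'],r['grip_width'],r['contact_force'],r['wrist_torque'])
for n in ["scene","side"]:
    g=get_image(n); cv2.imwrite(f"pics/{n}3.png",g["pixels"][:,:,::-1]); 
cv2.imwrite('pics/v5.png',np.hstack([crop('pics/scene3.png',235,195,80,110,5)[:550],crop('pics/side3.png',285,160,80,110,5)[:550]]))
```

```text
9.0 [ 545.24907666 -127.82182507  144.13336586] 0.18704298116384324 [-0.85618626  0.68388865 -3.49709603] [-0.01632734  0.12083831 -0.00702076]
```

View pics/v5.png

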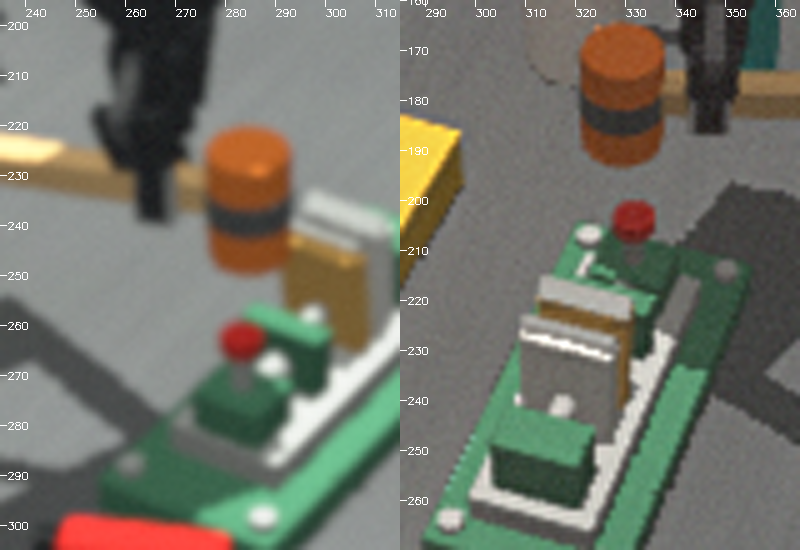

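The mallet is held level above the cap: head top at scene (285,224) and side (329.6,170), cap at scene (283.4,262) and side (331.8,203).

```bash
cat >> m.py <<'E'
print('---'); both('head',(285,224.4),(329.6,170),223)
both('pin2',(283.4,262),(331.9,203),104)
E
python3 m.py | sed -n '/---/,$p'
```

```text
---
head scene [ 588.9 -113.8  223. ] side [ 590.6 -118.1  223. ] tri [ 590.2 -116.1  224.7]
pin2 scene [ 581.8 -114.7  104. ] side [ 583.  -118.8  104. ] tri [ 582.8 -116.9  105.8]
```

Emit:
{"op": "drive_tool", "data": {
  "commands": [
    [[0,0,-0.02],0,1],
    [[0,0,-0.02],0,1],
    [[0,0,-0.01],0,1],
    [[0,0,-0.005],0,1],
    [[0,0,-0.005],0,1],
    [[0,0,-0.005],0,1],
    [[0,0,-0.005],0,1],
    [[0,0,0],0,1]
  ],
  "force": 120
}}

```text
time: 9.9
tool_pos: [546.3, -127.9, 76.6]
orientation: [180.0, -0.1, 14.8]
contact_force: [0.6, 1.0, -1.3]
grip_width: 0.189
```

Emit:
{"op": "drive_tool", "data": {
  "commands": [
    [[0,0,-0.003],0,1],
    [[0,0,-0.003],0,1],
    [[0,0,-0.003],0,1],
    [[0,0,0],0,1]
  ]
}}

```text
time: 10.3
tool_pos: [546.4, -128.0, 67.8]
orientation: [180.0, -0.1, 14.8]
contact_force: [-3.4, 0.4, 3.5]
grip_width: 0.186
```

Emit:
{"op": "drive_tool", "data": {
  "commands": [
    [[0,0,-0.002],0,1],
    [[0,0,-0.002],0,1],
    [[0,0,0],0,1]
  ]
}}

```text
time: 10.6
tool_pos: [546.4, -128.3, 65.6]
orientation: [179.9, -0.1, 14.8]
contact_force: [-16.0, 1.4, 27.2]
grip_width: 0.186
```

Emit:
{"op": "drive_tool", "data": {
  "commands": [
    [[0,0,-0.002],0,1],
    [[0,0,0],0,1]
  ]
}}

```text
time: 10.8
tool_pos: [546.4, -128.6, 65.1]
orientation: [179.8, -0.1, 14.8]
contact_force: [-28.6, 0.2, 48.9]
grip_width: 0.19
```

The force jumped sharply at the expected depth, so the pin has hit its stop. Raising and checking.

Emit:
{"op": "drive_tool", "data": {
  "commands": [
    [[0,0,0.01],0,1],
    [[0,0,0.02],0,1],
    [[0,0,0.03],0,1],
    [[0,0,0.03],0,1],
    [[0,0,0],0,1]
  ]
}}

```text
time: 11.3
tool_pos: [547.8, -128.4, 155.4]
orientation: [179.8, -0.3, 14.8]
contact_force: [-0.4, -0.0, -2.8]
grip_width: 0.186
```

Run:
```python
from station import *
from h import *
r=read_state();print(r['time'],r['tool_pos'],r['grip_width'],r['contact_force'],r['wrist_torque'])
for n in ["scene","side"]:
    g=get_image(n); cv2.imwrite(f"pics/{n}4.png",g["pixels"][:,:,::-1]); 
cv2.imwrite('pics/v6.png',np.hstack([crop('pics/scene4.png',250,190,80,110,5)[:550],crop('pics/side4.png',285,160,80,110,5)[:550]]))
```

```text
11.3 [ 547.84042777 -128.40792217  155.37044321] 0.18612264205389084 [-3.93584864e-01 -1.20350792e-03 -2.77571139e+00] [-0.06562472  0.04587364 -0.07361754]
```

View pics/v6.png

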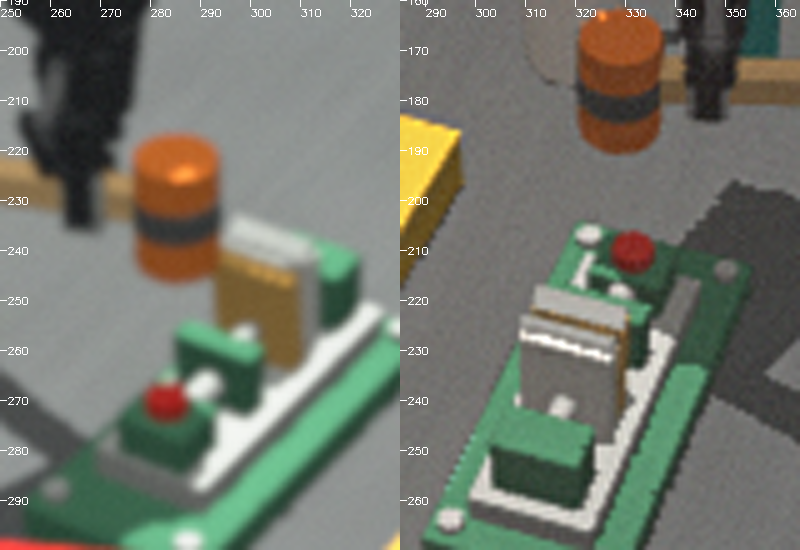

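The cap now sits on the post: scene (283,269), side (331,209). Next I'll cross-check the gap position from the lip edges.

```bash
cat >> m.py <<'E'
print('+++'); both('pinhome',(283.4,269.2),(331.6,209.6),80)
both('alL',(297,232.8),(329.4,227.2),124)
both('alR',(313.6,239.2),(309,223.2),124)
both('brL',(293.6,237),(331,221.2),124)
both('brR',(310,242.4),(312.2,217.2),124)
E
python3 m.py | sed -n '/+++/,$p'
```

```text
+++
pinhome scene [ 581.2 -114.6   80. ] side [ 582.8 -116.6   80. ] tri [ 582.3 -115.8   81.1]
alL scene [558.1  -4.4 124. ] side [559.  -14.7 124. ] tri [559.5 -10.2 128.2]
alR scene [612.9  -8.8 124. ] side [613.5 -12.3 124. ] tri [613.5 -10.8 125.5]
brL scene [560.5 -26.7 124. ] side [561.  -35.9 124. ] tri [561.6 -31.7 127.7]
brR scene [612.  -26.9 124. ] side [612.2 -34.9 124. ] tri [612.6 -31.3 127.2]
```

Pin home is confirmed. The lips give a mouth centre of about (586,-21), and pin + 95 mm along y gives (585.8,-21), so they agree. Now the mallet goes back to its own place.

Emit:
{"op": "drive_tool", "data": {
  "commands": [
    [[-0.003,0.02,0],0,1],
    [[-0.006,0.04,0],0,1],
    [[-0.006,0.04,0],0,1],
    [[-0.006,0.04,0],0,1],
    [[-0.006,0.04,0],0,1],
    [[-0.006,0.04,0],0,1],
    [[-0.006,0.04,0],0,1],
    [[-0.006,0.04,0],0,1]
  ]
}}

```text
time: 12.2
tool_pos: [499.9, 173.6, 149.4]
orientation: [-180.0, 0.1, 14.8]
contact_force: [0.8, -0.2, -3.6]
grip_width: 0.185
```

Emit:
{"op": "drive_tool", "data": {
  "commands": [
    [[-0.006,0.04,0],0,1],
    [[-0.006,0.04,0],0,1],
    [[-0.005,0.02,-0.03],0,1],
    [[0,0,-0.04],0,1],
    [[0,0,-0.04],0,1],
    [[0,0,-0.03],0,1],
    [[0,0,-0.02],0,1],
    [[0,0,0],0,1]
  ]
}}

```text
time: 13.0
tool_pos: [481.8, 271.4, -13.0]
orientation: [180.0, 0.3, 14.8]
contact_force: [-0.6, 0.4, -2.3]
grip_width: 0.187
```

Emit:
{"op": "drive_tool", "data": {
  "commands": [
    [[0,0,-0.001],0,1],
    [[0,0,-0.001],0,1],
    [[0,0,0],0,1]
  ]
}}

```text
time: 13.3
tool_pos: [484.2, 272.1, -10.9]
orientation: [-180.0, -0.0, 14.8]
contact_force: [0.8, -0.9, -3.0]
grip_width: 0.186
```

Emit:
{"op": "drive_tool", "data": {
  "commands": [
    [[0,0,0],0,0.3],
    [[0,0,0],0,0],
    [[0,0,0],0,-0.5],
    [[0,0,0],0,-1],
    [[0,0,0],0,-1],
    [[0,0,0],0,-1],
    [[0,0,0],0,-1]
  ]
}}

```text
time: 14.0
tool_pos: [484.0, 272.0, -11.3]
orientation: [-180.0, -0.0, 14.8]
contact_force: [-0.9, 0.4, 0.0]
grip_width: 1.0
```

Emit:
{"op": "drive_tool", "data": {
  "commands": [
    [[0,0,0],0,-1],
    [[0,0,0.03],0,-1],
    [[0,0,0.04],0,-1],
    [[0,0,0.04],0,-1],
    [[0,0,0.04],0,-1],
    [[0,0,0.04],0,-1],
    [[0,0,0.02],0,-1],
    [[0,0,0],0,-1]
  ]
}}

```text
time: 14.8
tool_pos: [485.0, 272.4, 202.0]
orientation: [-180.0, -0.3, 14.8]
contact_force: [1.4, 0.6, -0.9]
grip_width: 0.999
```

Run:
```python
from station import *
from h import *
r=read_state();print(r['time'],r['tool_pos'],r['grip_width'],r['contact_force'],r['joint_pos'])
g=get_image("side"); cv2.imwrite("pics/side5.png",g["pixels"][:,:,::-1])
a,b=cv2.imread('pics/side0.png'),cv2.imread('pics/side5.png')
f=lambda i:cv2.moments(((i[320:370,280:360,2]>130)&(i[320:370,280:360,1]<120)&(i[320:370,280:360,0]<60)).astype(np.uint8),True)
for i in(a,b): m=f(i); print(m['m00'],m['m10']/m['m00']+280,m['m01']/m['m00']+320)
```

```text
14.8 [485.00083638 272.44288877 201.95473333] 0.9991547756278393 [ 1.37534744  0.64099566 -0.94668377] [2.13856531e+01 6.11174247e+00 8.47993972e+01 5.15658148e-03
 8.88029512e+01 9.66228592e+01]
60.0 303.06666666666666 351.55
19.0 306.1578947368421 345.3157894736842
```

Emit:
{"op": "drive_tool", "data": {
  "commands": [
    [[0,-0.02,0],0,-1],
    [[0,-0.04,0],-1,-1],
    [[0,-0.04,0],-1,-1],
    [[0,-0.04,0],-1,-1],
    [[0,-0.04,0],-1,-1],
    [[0,-0.04,0],-1,-1],
    [[0,-0.04,0],-1,-1],
    [[0,-0.04,0],-1,-1]
  ]
}}

```text
time: 15.65
tool_pos: [483.2, -29.5, 197.4]
orientation: [-180.0, 0.1, 7.7]
contact_force: [0.9, 0.4, -0.3]
grip_width: 1.001
```

Emit:
{"op": "drive_tool", "data": {
  "commands": [
    [[0,-0.04,0],-1,-1],
    [[0,-0.04,0],0,-1],
    [[0,-0.04,0],0,-1],
    [[0,-0.04,0],0,-1],
    [[0,-0.04,0],0,-1],
    [[0,-0.04,0],0,-1],
    [[0,-0.04,0],0,-1],
    [[0,-0.03,0],0,-1]
  ]
}}

```text
time: 16.45
tool_pos: [483.2, -340.0, 196.9]
orientation: [-179.9, 0.1, 6.7]
contact_force: [0.6, -0.1, 0.4]
grip_width: 1.003
```

Emit:
{"op": "drive_tool", "data": {
  "commands": [
    [[0,-0.01,0],0,-1],
    [[0,0,0],0,-1]
  ]
}}

```text
time: 16.65
tool_pos: [483.4, -348.6, 197.0]
orientation: [-179.9, 0.1, 6.7]
contact_force: [1.0, 0.6, 0.2]
grip_width: 0.995
```

Run:
```python
from station import *
from h import *
r=read_state();print(r['time'],r['tool_pos'],r['orientation'],r['joint_pos'].round(0))
for n in ["side","wrist","scene"]:
    g=get_image(n); cv2.imwrite(f"pics/{n}6.png",g["pixels"][:,:,::-1]); np.savez(f"pics/{n}6.npz",**g)
out=np.zeros((600,800,3),np.uint8)
w=crop('pics/wrist6.png',160,60,300,300,2); out[:600,:500]=w[:,50:550]
out[:300,505:800]=crop('pics/side6.png',285,320,85,50,5)[:250,:295] if 0 else np.pad(crop('pics/side6.png',288,320,73,50,4),((0,100),(0,3),(0,0)))
out[300:600,505:800]=crop('pics/scene6.png',285,180,59,60,5)
cv2.imwrite('pics/v7.png',out)
```

```text
16.65 [ 483.44877389 -348.56490439  197.04819387] [-1.79891898e+02  8.76013811e-02  6.67682106e+00] [-43.  11.  79.   0.  89.  40.]
```

View pics/v7.png

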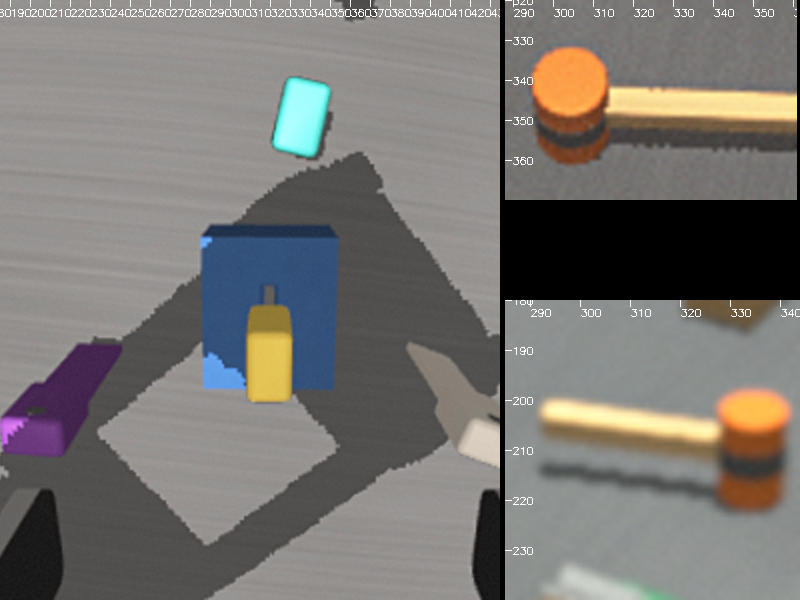

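The mallet stands upright on the bench. The wrist view shows the yellow handle centred at column 320 with the holder edges parallel, and the purple and white look-alikes close on either side. I'll descend with the hand only half open to clear them.

Emit:
{"op": "drive_tool", "data": {
  "commands": [
    [[0,-0.001,0],0,-0.1],
    [[0,0,0],0,-0.1],
    [[0,0,0],0,-0.1],
    [[0,0,0],0,-0.1],
    [[0,0,-0.02],0,-0.1],
    [[0,0,-0.03],0,-0.1],
    [[0,0,-0.01],0,-0.1],
    [[0,0,0],0,-0.1]
  ],
  "force": 60
}}

```text
time: 17.6
tool_pos: [483.5, -348.5, 137.6]
orientation: [-179.9, 0.1, 6.8]
contact_force: [0.3, -0.2, 1.0]
grip_width: 0.55
```

```bash
cat >> m.py <<'E'
print('===')
both('white',(162.75,312),(400,135.25),125)
both('purple',(205,269.25),(393.5,171.75),125)
# gripper-vs-blade from wrist image 6: yellow handle top centroid (crop 269,366 -> full)
g=dict(np.load('pics/wrist6.npz'));T=g['world_from_camera'];K=g['mtx']
for n,p in dict(handle=((269+50)/2+160,366/2+60),hl=((247+50)/2+160,366/2+60),hr=((291+50)/2+160,366/2+60)).items():
    q=np.array(p)-K[:2,2]-.25; r=np.hypot(*q); th=r/K[0,0]; dd=T[:3,:3]@np.r_[q/r*np.sin(th),np.cos(th)]
    for z in(130,):print(n,(T[:3,3]+dd*(z-T[2,3])/dd[2]).round(1), T[:3,3].round(0))
E
python3 m.py | sed -n '/===/,$p'
```

```text
===
white scene [ 459.6 -435.1  125. ] side [ 460.7 -438.3  125. ] tri [ 460.7 -436.2  126.4]
purple scene [ 443.1 -261.5  125. ] side [ 445.4 -269.6  125. ] tri [ 445.5 -265.   128.6]
handle [ 483.8 -348.   130. ] [ 559. -339.  373.]
hl [ 482.9 -340.6  130. ] [ 559. -339.  373.]
hr [ 484.6 -355.5  130. ] [ 559. -339.  373.]
```

Emit:
{"op": "drive_tool", "data": {
  "commands": [
    [[0,0,-0.025],0,-0.1],
    [[0,0,-0.025],0,-0.1],
    [[0,0,-0.02],0,-0.1],
    [[0,0,-0.008],0,-0.1],
    [[0,0,0],0,-0.1]
  ]
}}

```text
time: 18.1
tool_pos: [484.1, -349.1, 61.0]
orientation: [-180.0, 0.0, 6.8]
contact_force: [0.1, -0.7, 0.7]
grip_width: 0.551
```

Emit:
{"op": "drive_tool", "data": {
  "commands": [
    [[0,0,0],0,1],
    [[0,0,0],0,1],
    [[0,0,0],0,1],
    [[0,0,0],0,1],
    [[0,0,0],0,1],
    [[0,0,0],0,1]
  ]
}}

```text
time: 18.7
tool_pos: [484.5, -349.0, 62.2]
orientation: [180.0, -0.1, 6.8]
contact_force: [-1.1, 3.9, 8.1]
grip_width: 0.179
```

Emit:
{"op": "drive_tool", "data": {
  "commands": [
    [[0,0,0.01],0,1],
    [[0,0,0.02],0,1],
    [[0,0,0.03],0,1],
    [[0,0,0.03],0,1],
    [[0,0,0.03],0,1],
    [[0,0,0.025],0,1],
    [[0,0,0],0,1]
  ]
}}

```text
time: 19.4
tool_pos: [484.9, -349.9, 210.6]
orientation: [179.7, -0.2, 6.8]
contact_force: [-0.2, 0.0, -0.3]
grip_width: 0.18
```

Emit:
{"op": "drive_tool", "data": {
  "commands": [
    [[0.01,0.03,0],-1,1],
    [[0.0115,0.037,0],-1,1],
    [[0.0115,0.037,0],-1,1],
    [[0.0115,0.037,0],-1,1],
    [[0.0115,0.037,0],-1,1],
    [[0.0115,0.037,0],-1,1],
    [[0.0115,0.037,0],-1,1],
    [[0.0115,0.037,0],-1,1]
  ]
}}

```text
time: 20.2
tool_pos: [574.6, -58.4, 205.9]
orientation: [180.0, -0.0, -1.3]
contact_force: [0.5, -0.8, -1.0]
grip_width: 0.176
```

Emit:
{"op": "drive_tool", "data": {
  "commands": [
    [[0.011,0.039,0],0,1],
    [[0,0,0],0,1],
    [[0,0,0],0,1]
  ]
}}

```text
time: 20.5
tool_pos: [585.4, -20.3, 205.7]
orientation: [180.0, 0.0, -1.1]
contact_force: [-0.7, -0.6, -0.7]
grip_width: 0.18
```

Run:
```python
from station import *
from h import *
r=read_state();print(r['time'],r['tool_pos'],r['orientation'],r['grip_width'],r['contact_force'],r['wrist_torque'])
for n in ["side","wrist","scene"]:
    g=get_image(n); cv2.imwrite(f"pics/{n}7.png",g["pixels"][:,:,::-1]); np.savez(f"pics/{n}7.npz",**g)
out=np.zeros((600,800,3),np.uint8)
out[:600,:400]=crop('pics/side7.png',285,140,80,120,5)
out[:600,400:]=crop('pics/scene7.png',265,160,80,120,5)
cv2.imwrite('pics/v8.png',out)
```

```text
20.5 [585.44082286 -20.25588685 205.70345677] [ 1.79992968e+02  7.97066078e-03 -1.13838852e+00] 0.18023670925287083 [-0.74088606 -0.58121706 -0.74447718] [-0.03748704 -0.055591    0.0072973 ]
```

View pics/v8.png

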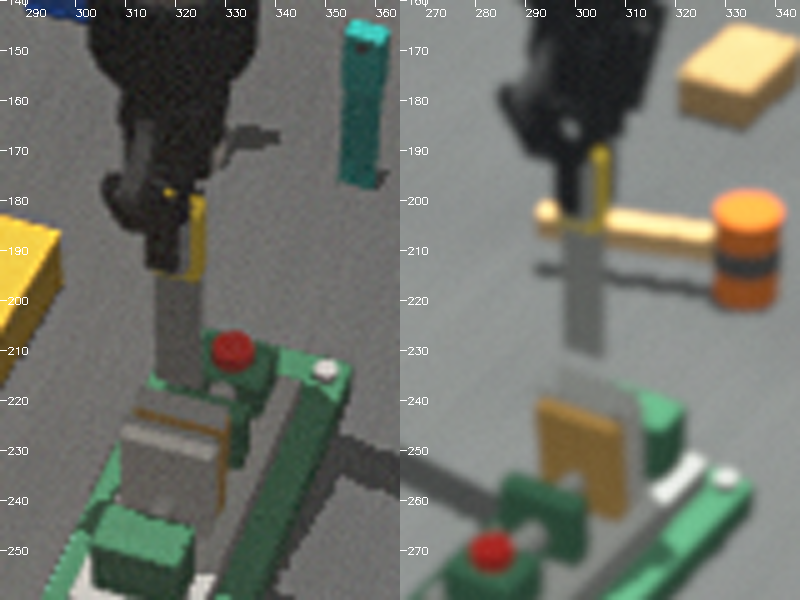

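Blade tip centre at side (321,216) and scene (302,230.6). I'll triangulate it against the mouth.

```bash
cat >> m.py <<'E'
print('###')
for n,a,b in(('tip',(302,230.6),(321,216)),('c1',(298.2,229.6),(325.6,217.2)),('c2',(306,231.4),(316.4,215))): both(n,a,b,149)
E
python3 m.py | sed -n '/###/,$p'
```

```text
###
tip scene [583.5 -20.5 149. ] side [584.4 -23.7 149. ] tri [584.2 -22.4 150.3]
c1 scene [572.2 -21.4 149. ] side [571.9 -23.2 149. ] tri [572.2 -22.4 149.6]
c2 scene [594.8 -18.5 149. ] side [596.7 -23.6 149. ] tri [596.2 -21.5 151.2]
```

Emit:
{"op": "drive_tool", "data": {
  "commands": [
    [[0.002,0.001,-0.01],0,1],
    [[0,0,-0.01],0,1],
    [[0,0,-0.006],0,1],
    [[0,0,-0.004],0,1],
    [[0,0,-0.004],0,1],
    [[0,0,0],0,1]
  ]
}}

```text
time: 21.25
tool_pos: [587.3, -20.0, 171.1]
orientation: [-180.0, 0.0, -1.2]
contact_force: [-0.7, 0.2, -0.9]
grip_width: 0.18
```

Emit:
{"op": "drive_tool", "data": {
  "commands": [
    [[0,0,-0.004],0,1],
    [[0,0,-0.004],0,1],
    [[0,0,-0.004],0,1],
    [[0,0,0],0,1]
  ]
}}

```text
time: 21.65
tool_pos: [587.2, -19.9, 159.0]
orientation: [-180.0, 0.1, -1.2]
contact_force: [0.5, -0.2, -1.4]
grip_width: 0.176
```

Emit:
{"op": "drive_tool", "data": {
  "commands": [
    [[0,0,-0.004],0,1],
    [[0,0,-0.004],0,1],
    [[0,0,0],0,1],
    [[0,0,0],0,1]
  ]
}}

```text
time: 22.05
tool_pos: [587.5, -19.9, 151.6]
orientation: [-180.0, 0.0, -1.2]
contact_force: [-0.6, 0.3, -1.6]
grip_width: 0.179
```

Emit:
{"op": "drive_tool", "data": {
  "commands": [
    [[0,0,-0.003],0,1],
    [[0,0,-0.003],0,1],
    [[0,0,-0.002],0,1],
    [[0,0,0],0,1]
  ]
}}

```text
time: 22.45
tool_pos: [587.3, -20.0, 143.2]
orientation: [-180.0, 0.0, -1.2]
contact_force: [-0.4, -0.7, -1.4]
grip_width: 0.176
```

Emit:
{"op": "drive_tool", "data": {
  "commands": [
    [[0,0,-0.002],0,1],
    [[0,0,-0.002],0,1],
    [[0,0,0],0,1]
  ]
}}

```text
time: 22.75
tool_pos: [587.5, -19.9, 139.5]
orientation: [-180.0, -0.0, -1.2]
contact_force: [0.8, -0.2, -1.4]
grip_width: 0.179
```

Emit:
{"op": "drive_tool", "data": {
  "commands": [
    [[0,0,-0.002],0,1],
    [[0,0,-0.002],0,1],
    [[0,0,0],0,1]
  ]
}}

```text
time: 23.05
tool_pos: [587.5, -20.0, 135.5]
orientation: [-180.0, -0.0, -1.2]
contact_force: [1.4, -0.6, -0.8]
grip_width: 0.179
```

Emit:
{"op": "drive_tool", "data": {
  "commands": [
    [[0,0,-0.002],0,1],
    [[0,0,0],0,1]
  ]
}}

```text
time: 23.25
tool_pos: [587.5, -20.0, 133.5]
orientation: [-180.0, -0.0, -1.2]
contact_force: [0.5, 0.1, 0.4]
grip_width: 0.177
```

Emit:
{"op": "drive_tool", "data": {
  "commands": [
    [[0,0,-0.002],0,1],
    [[0,0,0],0,1]
  ]
}}

```text
time: 23.45
tool_pos: [587.5, -20.0, 131.5]
orientation: [-180.0, -0.0, -1.2]
contact_force: [1.8, 0.2, 2.2]
grip_width: 0.183
```

Emit:
{"op": "drive_tool", "data": {
  "commands": [
    [[0,0,-0.002],0,1],
    [[0,0,0],0,1]
  ]
}}

```text
time: 23.65
tool_pos: [587.5, -20.0, 129.5]
orientation: [-180.0, -0.0, -1.2]
contact_force: [1.7, 0.4, 1.9]
grip_width: 0.179
```

Emit:
{"op": "drive_tool", "data": {
  "commands": [
    [[0,0,-0.002],0,1],
    [[0,0,-0.001],0,1],
    [[0,0,0],0,1],
    [[0,0,0],0,1]
  ]
}}

```text
time: 24.05
tool_pos: [587.5, -20.0, 126.7]
orientation: [-180.0, -0.0, -1.2]
contact_force: [1.2, 0.7, 4.4]
grip_width: 0.18
```

Emit:
{"op": "drive_tool", "data": {
  "commands": [
    [[0,0,0],0,1],
    [[0,0,0],0,1],
    [[0,0,0],0,1]
  ]
}}

```text
time: 24.35
tool_pos: [587.5, -20.0, 126.7]
orientation: [-180.0, -0.0, -1.2]
contact_force: [2.0, 0.2, 4.6]
grip_width: 0.186
```

Run:
```python
from station import *
r=read_state();print(r['time'],r['tool_pos'],r['contact_force'],r['grip_width']);print(close_job())
```

```text
24.35 [587.52658741 -19.98374489 126.73831684] [1.95423421 0.20738358 4.63124157] 0.185977261829047
the job is handed in; nothing more can be done
None
```

I did all three steps in 24.4 s of the 58 s allowed and handed the job in with the blade still held in the gap. The interface gives no verdict.

- **Pin:** I pressed it home with the mallet. The force jumped to about 49 N at the calculated stop height, and the pictures then showed the cap on the post (about 81 mm measured, 80 mm nominal).
- **Mallet:** I set it back at its original place and let it go. It dropped about 3 mm on release, and both camera views taken afterwards show it standing upright.
- **Blade:** It went down without touching the lips, and drag began about 38 mm down. I stopped about 45 mm down (±2 mm), with roughly 5–6 N of upward drag. The grip reading was steady at about 15 mm on the 16 mm handle.
- **Not measured:** The squeeze on each plate is only inferred from the drag, at about 2.3–5.8 N. I had no pictures left to check the final pose, and nothing beyond the target objects was knowingly touched.

**Tool height disagreement:** the finger tips looked about 33 mm higher than the reported tool position. My first grasp of the mallet closed on air above the handle without moving it. From then on I took heights from the held objects instead.

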